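Clamp the white calibration tile on the colour meter

ROBOT

A 6-joint arm with a two-finger parallel gripper is mounted at the origin on the work surface. World frame = base frame: x ahead of the robot, y to its left, z up, the work surface at z = 0. Lengths are in m, angles in rad, forces in N, time in s.
With the tool pointing down it reaches from about 0.425 to 0.95 m from the base axis. Payload 3.5 kg.
Tool frame: the origin (TCP) lies on the centre line of the jaws, within the pads' length; the fingertips stand 14 mm ahead of it and the grasp point (between the pads) lies 5 mm behind it (ctrl.finger_overhang is the distance from the TCP to the fingertips, in m); z points along the fingers, y is the line along which they close (so a half turn about z gives the same grasp; the last joint's range is limited). The gripper opens to 85 mm and grips with 20 to 120 N. Pads are 22 mm wide; open, the fingers measure 114 mm over their backs; the gripper's body (76 mm by 85 mm) begins 54 mm behind the grasp point. The pads swing forward as they close: fully open they stand 13 mm farther back than shut.
Start: joints at [1.05, 0.286, 1.577, -0, 1.279, -0.15], TCP at [0.245, 0.629, 0.245] pointing down, gripper open.
Joint ranges: [-2.77, 2.77], [-0.9, 2.22], [0.21, 2.48], [-1.53, 4.67], [0.24, 2.81], [-2.84, 2.84]. Speed limits (rad/s): [2.79, 2.79, 3.14, 3.14, 3.14, 3.14].

INTERFACE

Orientations are given as a unit quaternion [x, y, z, w].
In Python, from plant import ctrl gives the robot as it stands.
- The arm moves only by the tool send_rows, never from a script. Its argument "moves" is text: rows parted by semicolons, each of 7 numbers parted by spaces: the turn, a rotation vector about the tool's x, y, z in units of 360 degrees (1.0 is 360 degrees), then the shift along the tool's x, y, z in units of 20 cm (1.0 is 20 cm), then the gripper's target within -1 to 1 (fully open at 1, half-way at 0, shut at -1). A call has 1 to 12 rows; each row is the pose to reach, as a shift and turn from the pose commanded when the call began, along the tool's axes at that moment, turning the shorter way round; what a row does not reach only later rows make up. A row lasts 1/8 s, in which the tool goes at most 62.5 mm and 10.7 degrees, less where a joint would pass 70% of its speed; a pose out of reach is approached as far as the arm can. A call with a number of a shift or a turn outside -1 to 1 is refused whole. A call with a gripper value outside its range is refused whole. The fingers move at their own pace and stop on an object; "newtons" is the grip in N (left out, the last holds). Time passes only in rows, so rows that repeat a pose let the fingers close. It gives the time, the measured TCP pose, the force, the opening and the grip force at its end, in the units of the state.
- ctrl.get_state(): the state, without advancing time (a new reading comes with each control period).
- ctrl.read_camera(name): name is "scene" or "top"; returns a dict with "image" (384x512x3 uint8, red, green, blue), "fovy" (degrees; the focal length in pixels is half the picture's height over the tangent of half this angle, whatever the lens; pixels are square), "cx", "cy" (the principal point, pixels), "distortion" ([k1, k2, p1, p2, k3] as OpenCV has them; the pictures are not rectified), "extrinsics" (4x4, takes a point from camera to world coordinates). Camera axes: x right, y up, looking along -z (the intrinsics and any distortion apply to the point x, -y, -z); pixel columns grow to the right and rows downward; lengths in m; the calibration is good to about 2 mm. A picture is of the moment at which its call begins. There is no depth.
- ctrl.sign_off(): hands the job in; it is judged then, once.
The state is a dict: "time": time; "qpos": joint angles; "dq": joint speeds; "joint_efforts": joint torques, N m; "eef_pos": TCP position; "tcp_rot": TCP orientation; "contact_force": force on the tool from outside, world axes, zero at the start; "wrist_torque": the same for the moment, N m; "opening": opening from 0.0 (shut) to 1.0 (fully open); "finger_force": force on a finger pad.
Only numpy, scipy, OpenCV 4.12 (cv2) and the standard library are available. Lean on these libraries where they do the work, as an engineer would, in place of code of your own. Each camera call takes 0.05 s, during which the arm holds its last target. There are 200 camera calls.

TASK

Get the colour meter ready for white calibration: lift its sample clamp until it stands open by itself, slide the square white tile along the guides beneath the clamp with its handle pointing out of the mouth, and press it lightly home against the end stop. Then take the clamp by its grip and ease it down until its foot rests on the tile, without letting it snap shut and without forcing anything, and let go; leave everything else on the table where it is.

Things in the scene. Friction and masses are not known exactly. Their poses are not given: they have to be found in the camera images.
- instrument: Bench-top colour meter, white housing 200 mm long, 170 mm wide, fixed. Origin: on the table, below the centre of the measuring port. x runs from the open mouth (front, -x) to the clamp's hinge (rear, +x); z up. On top a steel sample table, 100 mm wide, from x = -80 to +70 mm, its surface at z = 90 mm. Consoles 102 mm high stand at the rear (x over 76 mm) on both sides of the hinge.
- sample_table: Steel sample table on the instrument, axes as the instrument's. Origin: on its surface, at the centre of the port; front edge at x = -80 mm. Two guides 6 mm high run along x from -27 to +35 mm, 63 mm apart (the tile has 1.5 mm play on each side); in front of them, from x = -27 to -65 mm, they flare out by 0.35 rad on both sides as a lead-in.
- end_stop (a joint): End stop across the guides at the rear, 46 mm wide, 10 mm high: two solid shoulders and, between them, a tile-present feeler 2 mm proud of them. Value: travel of the feeler (m), 0 free, 0.002 tile home on the shoulders; its spring is very weak (0.02 N). The stop is set anew each time, unmeasured: shoulders 24 to 40 mm behind the port's centre, tile's origin at home 30 mm less. Push until felt.
- clamp (a joint): Angle of the sample clamp about its rear hinge, rad: 0 down with nothing beneath, 0.0625 foot flat on the tile, 0.62 fully raised against its stop. An over-centre spring presses it down below about 0.35 and holds it up by itself above. About 5 N at the grip lift it off; the foot presses the tile with about 7 N. Hardly any damping: let go above the tile, it snaps shut.
- clamp_hinge (a point): Hinge axis of the clamp: it runs along the instrument's y axis, 85 mm behind the port's centre (+x) and 110 mm above the work surface.
- clamp_grip (a point): Middle of the upright finger grip on the clamp's nose: a black block 14 mm wide (y), 18 mm along x, its top 11 mm above this point, the arm's top 16 mm below it (arm 14 mm wide, 9 mm thick). It is 127 mm from the hinge axis; with the foot on the tile, 124 mm in front of the hinge and 25.5 mm above it. It and its axes turn with the clamp, rising as that opens.
- pressure_foot: Round rubber-faced foot, 28 mm across, 7.5 mm high, on a small swivel under the clamp's arm. Origin: centre of its underside, 85 mm in front of the hinge. With the clamp fully raised it stands about 55 mm above the sample table.
- tile: Calibration tile: flat square black holder 60 x 60 x 8 mm with a white ceramic face, and a straight handle 14 mm wide, 8 mm thick, ending in a grip block 28 mm long, 16 mm wide, 16 mm high. About 130 g, fragile. Origin: centre of the square's underside; x points away from the handle; the block's middle is at x = -106 mm, its end at -120 mm. Lies on the table, left or right of the instrument.
- check_standard: A like holder with a round head 60 mm across instead of a square one; not wanted now, leave it where it is. Origin and axes as the tile's.
- light_trap: Black stepped cylinder, 48 mm across, 40 mm high; leave it. Origin: centre of its underside.
- thread_cone: Upright cone of thread, 62 mm across at the foot, 112 mm high; leave it. Origin: centre of its underside.
- bottle: White bottle, 66 mm across, 190 mm high; leave it. Origin: centre of its underside.
- jar: Glass jar, 84 mm across, 120 mm high; leave it. Origin: centre of its underside.
- tub: Round lidded tub, 124 mm across, 74 mm high; leave it. Origin: centre of its underside.
- screwdriver: Screwdriver, 170 mm long, lying flat; leave it. Origin: on the table under its middle.
- phone: Phone, 146 x 70 x 9 mm, lying flat; leave it. Origin: centre of its underside.
Mind the look-alikes: they are no part of the job. What is shaped like the tile but green or pink is not meant.

How it is judged:
By the outcome, as a careful person would: the job done as asked, in the order asked, and still so for the second after the job is handed in, with the robot touching nothing.
It also fails if it takes over 69 s, if anything falls off the work surface, if the arm or the gripper's body presses on something with over 40 N, if the wrist force passes 120 N, or if a joint passes its speed limit or range.

## Working session

There is one attempt and no reset: what is moved stays moved. The work goes in short steps, Python scripts to look and compute and a tool call to move; the robot and the scene stay as the last step left them, time stands still between calls to the robot, and variables do not carry over. Pictures are saved under pics/ and viewed, at most 10 in all, crops included, and the job is handed in when it is done.

Besides the shell and the picture viewer there is one more tool, called after "Emit:" as name(argument=value, ...), one argument or row to a line, values as JSON. send_rows: Moves the arm, as the interface text tells. Its arguments: {"type":"object","properties":{"moves":{"type":"string"},"newtons":{"type":"number"}},"required":["moves"]}

```bash
mkdir -p pics
cat > h.py <<'E'
import numpy as np, cv2
from plant import ctrl
from scipy.spatial.transform import Rotation as R
def shot(n):
    return ctrl.read_camera(n)
def K(c):
    f=c["image"].shape[0]/2/np.tan(np.radians(c["fovy"])/2)
    return np.array([[f,0,c["cx"]],[0,f,c["cy"]],[0,0,1.]]), np.array(c["distortion"],float)
def ray(c,uv):
    k,d=K(c); p=cv2.undistortPoints(np.array(uv,float).reshape(-1,1,2),k,d).reshape(-1,2)
    E=np.array(c["extrinsics"]); v=np.c_[p[:,0],-p[:,1],-np.ones(len(p))]@E[:3,:3].T
    return E[:3,3],v
def onz(c,uv,z):
    o,v=ray(c,uv); return o+v*((z-o[2])/v[:,2])[:,None]
def proj(c,P):
    k,d=K(c);E=np.array(c["extrinsics"]); q=(np.array(P,float).reshape(-1,3)-E[:3,3])@E[:3,:3]
    return cv2.projectPoints(q*[1,-1,-1],np.zeros(3),np.zeros(3),k,d)[0].reshape(-1,2)
def rel(pos,rotvec_or_R=None,p0=None,q0=None):
    "row numbers to reach world pos (and Rotation) from commanded pose p0,q0"
    s=ctrl.get_state(); p0=s["eef_pos"] if p0 is None else p0; q0=s["tcp_rot"] if q0 is None else q0
    r=R.from_quat(q0); t=r.inv().apply(np.array(pos)-p0)/0.2
    w=(r.inv()*rotvec_or_R).as_rotvec()/(2*np.pi) if rotvec_or_R is not None else np.zeros(3)
    return np.round(np.r_[w,t],4)
E
python3 - <<'E'
from h import *
for n in ("scene","top"):
    c=shot(n); cv2.imwrite(f"pics/{n}0.png",cv2.resize(c["image"][...,::-1],(800,600),interpolation=cv2.INTER_CUBIC)); print(n,c["fovy"],c["cx"],c["cy"],c["distortion"],np.round(c["extrinsics"],3).tolist())
s=ctrl.get_state(); print(s, ctrl.finger_overhang)
E
```

```text
scene 47.45580151135265 254.95718017850305 195.42690098216357 [-0.11703212  0.          0.          0.          0.        ] [[0.273, -0.69, 0.671, 1.319], [0.962, 0.204, -0.183, -0.222], [-0.011, 0.695, 0.719, 0.968], [0.0, 0.0, 0.0, 1.0]]
top 56.324303417876266 252.32769586756237 196.70578751198778 [-0.03136343  0.          0.          0.          0.        ] [[0.02, 0.981, -0.193, 0.268], [-0.999, 0.027, 0.031, 0.024], [0.035, 0.192, 0.981, 1.159], [0.0, 0.0, 0.0, 1.0]]
{'time': 0.1, 'qpos': array([ 1.04995221e+00,  2.87144710e-01,  1.57803613e+00, -1.54904311e-05,
        1.27860627e+00, -1.49988527e-01]), 'dq': array([ 0.00129243, -0.00124388, -0.00180479, -0.00075922,  0.00029044,
       -0.00047598]), 'joint_efforts': array([ 5.86669976e-04, -4.07293832e+01, -2.93701154e+01, -2.38307384e-04,
        3.41174389e-03, -1.19668559e-05]), 'eef_pos': array([0.24431151, 0.62862605, 0.24403737]), 'tcp_rot': array([ 1.84364700e-01,  9.82857290e-01, -1.03852550e-03, -3.54165429e-04]), 'contact_force': array([ 0.42201171, -0.39942323, -0.35278155]), 'wrist_torque': array([ 0.02097252,  0.01449499, -0.00115711]), 'finger_force': 0.0, 'opening': 0.9980895459551384} 0.014
```

View pics/scene0.png

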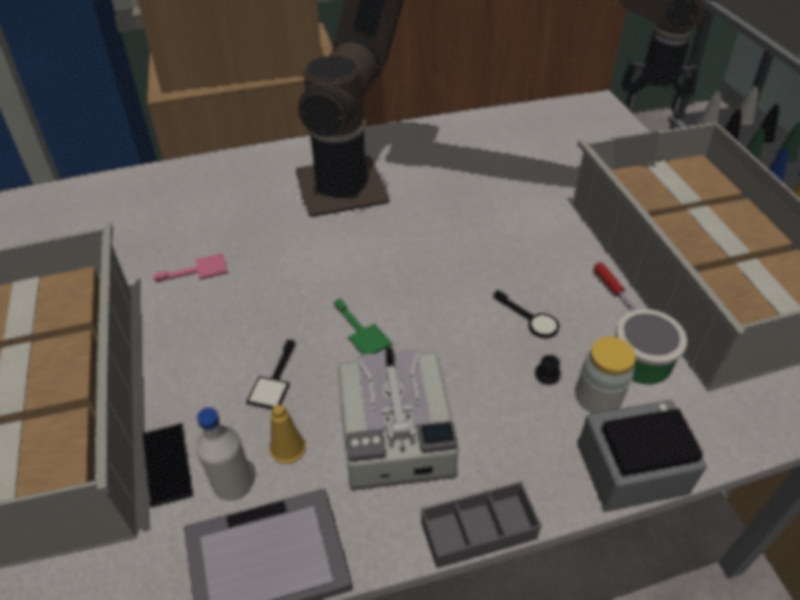

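View pics/top0.png

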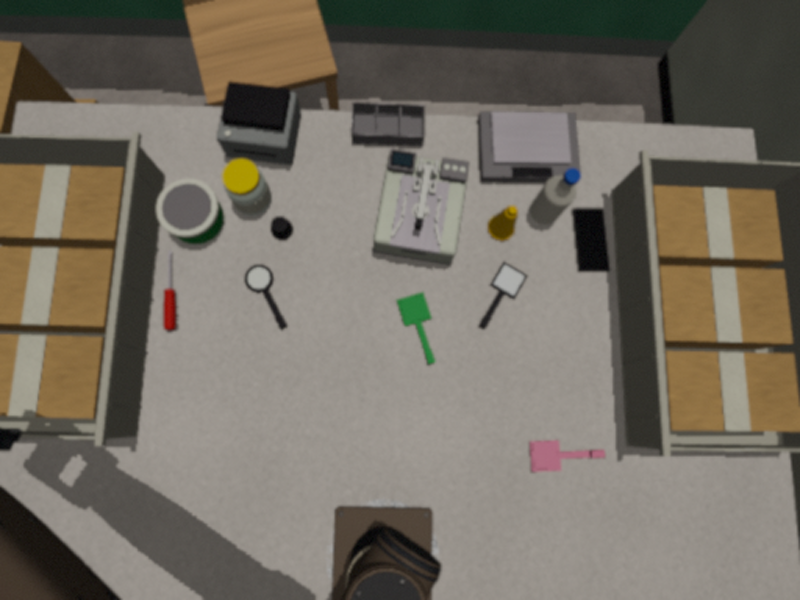

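The scene view shows the tile at (268,391) with its handle running to (290,345), and the instrument at (398,415). In the top view the tile is at (508,280) with its handle end at (484,325). The instrument is at (420,215), with its mouth toward the robot. Next I'll crop both views for detail.

Run:
```python
from h import *
for n,(u0,v0,w,h) in dict(scene=(140,200,160,120),top=(228,85,120,130)).items():
    acc=[];
    for i in range(4): c=shot(n); acc.append(c["image"].astype(float))
    im=np.mean(acc,0).astype(np.uint8); np.save(f"{n}0.npy",im)
    s=800//w if n=="scene" else 4.5
    cv2.imwrite(f"pics/{n}1.png",cv2.resize(im[v0:v0+h,u0:u0+w,::-1],None,fx=s,fy=s,interpolation=cv2.INTER_CUBIC)); print(s)
```

```text
5
4.5
```

View pics/scene1.png

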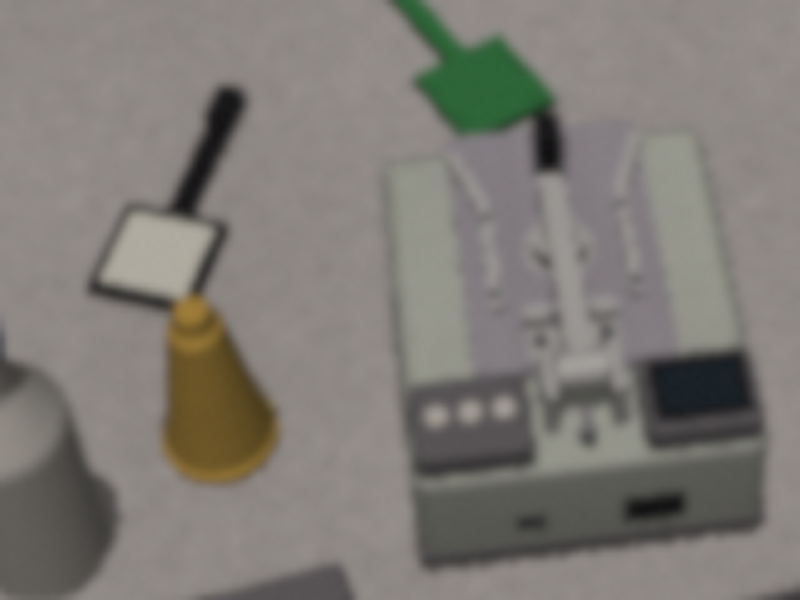

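View pics/top1.png

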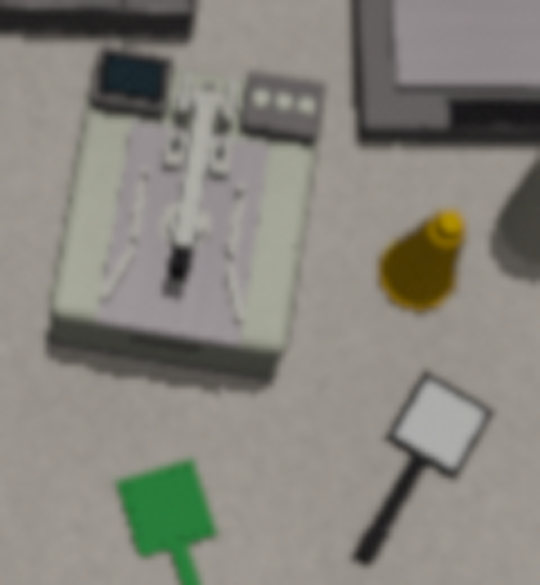

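The top crop shows the guides: flare tips at (105,297) and (240,320), bends at (134,240) and (230,250), ends at (145,177) and (240,190). The grip is black, at about (180,262). The tile corners are at (428,373), (490,410), (455,475) and (388,435), with the handle end at (363,560). The scene crop shows the same features.

Run:
```python
from h import *
S=lambda a:(np.array(a,float)+.5)/5-.5+[140,200]
T=lambda a:(np.array(a,float)+.5)/4.5-.5+[228,85]
cs,ct=shot("scene"),shot("top")
loc=np.array([[-65,45.4],[-27,32.5],[35,32.5],[-65,-45.4],[-27,-32.5],[35,-32.5]])/1e3
def fit(P):
    a=loc-loc.mean(0); b=P-P.mean(0); th=np.arctan2((a[:,0]*b[:,1]-a[:,1]*b[:,0]).sum(),(a*b).sum())
    r=np.array([[np.cos(th),-np.sin(th)],[np.sin(th),np.cos(th)]]); t=P.mean(0)-r@loc.mean(0)
    print("pose",t.round(4),round(th,4),"res mm",((P-loc@r.T-t)*1e3).round(1).tolist()); return t,th
Pt=onz(ct,T([(105,297),(134,240),(145,177),(240,320),(230,250),(240,190)]),.095)[:,:2]
Ps=onz(cs,S([(634,135),(620,200),(640,288),(455,155),(485,210),(497,305)]),.095)[:,:2]
fit(Pt);fit(Ps);fit((Pt+Ps)/2)
# housing bottom/top edges, housing front corners
print("front corners top", onz(ct,T([(57,315),(280,350)]),.088)[:,:2].round(4), onz(cs,S([(692,132),(388,165)]),.088)[:,:2].round(4))
# tile white face
for n,c in(("scene",cs),("top",ct)):
    im=np.load(n+"0.npy"); g=cv2.resize(im,None,fx=4,fy=4,interpolation=cv2.INTER_CUBIC)
    roi=(slice(960,1080),slice(620,760)) if n=="scene" else (slice(650,790),slice(1240,1370))
    m=np.zeros(g.shape[:2],np.uint8); gg=g.min(2); th=(gg[roi].max()*0.55+60*0.45)
    m[roi]=(g.max(2)[roi]<75)
    cn=max(cv2.findContours(m,cv2.RETR_EXTERNAL,cv2.CHAIN_APPROX_NONE)[0],key=cv2.contourArea)
    h=np.zeros_like(m); cv2.drawContours(h,[cn],-1,255,-1)
    W=onz(c,(cn.reshape(-1,2)+.5)/4-.5,.008)[:,:2]
    # erode handle: opening in metric raster
    o=W.min(0); k=(cv2.UMat((( W-o)*4000+40).astype(np.int32)).get())
    r=np.zeros((900,900),np.uint8); cv2.fillPoly(r,[k],255); q=cv2.morphologyEx(r,cv2.MORPH_OPEN,np.ones((100,100)) if 0 else cv2.getStructuringElement(cv2.MORPH_ELLIPSE,(111,111)))
    pts=np.argwhere(q)[:,::-1].astype(np.float32); rect=cv2.minAreaRect(pts)
    ctr=(np.array(rect[0])-40)/4000+o
    allp=(np.argwhere(r)[:,::-1]-40)/4000+o; far=allp[np.argsort(-np.linalg.norm(allp-ctr,axis=1))[:200]].mean(0)
    d=ctr-far; print(n,"tile ctr",ctr.round(4),"size",np.array(rect[1])/4,"rect ang",rect[2],"handle yaw deg",np.degrees(np.arctan2(d[1],d[0])).round(2),"len",np.linalg.norm(d).round(4))
```

```text
pose [ 0.6813 -0.058 ] -0.1294 res mm [[0.4, 2.1], [6.5, 0.5], [-8.1, 1.6], [-1.5, -1.4], [9.8, -2.0], [-7.1, -0.8]]
pose [ 0.6789 -0.0584] -0.149 res mm [[0.3, 1.5], [3.7, 0.6], [-2.4, 3.5], [0.6, -1.3], [0.3, -2.4], [-2.6, -2.0]]
pose [ 0.6801 -0.0582] -0.1393 res mm [[0.3, 1.8], [5.1, 0.6], [-5.3, 2.6], [-0.4, -1.3], [5.1, -2.2], [-4.8, -1.4]]
front corners top [[ 0.6114  0.0303]
 [ 0.591  -0.1247]] [[ 0.6227  0.0292]
 [ 0.5995 -0.1289]]
scene tile ctr [ 0.5601 -0.3041] size [0. 0.] rect ang 0.0 handle yaw deg -127.09 len 0.0583
top tile ctr [ 0.4895 -0.2733] size [0. 0.] rect ang 0.0 handle yaw deg -138.31 len 0.0789
```

Run:
```python
from h import *
T=lambda a:(np.array(a,float)+.5)/4.5-.5+[228,85]
S=lambda a:(np.array(a,float)+.5)/5-.5+[140,200]
cs,ct=shot("scene"),shot("top")
for n,c,x0,y0,w,h in(("scene",cs,155,214,34,50),("top",ct,305,165,35,50)):
    im=cv2.resize(np.load(n+"0.npy")[y0:y0+h,x0:x0+w],None,fx=4,fy=4,interpolation=cv2.INTER_CUBIC).astype(int)
    g=im.mean(2); U=lambda p:(np.array(p,float)+.5)/4-.5+[x0,y0]
    k=cv2.connectedComponentsWithStats(((g<75)&(im.max(2)-im.min(2)<30)).astype(np.uint8))
    # face: bright blob enclosed near
    bg=np.median(g); m=(g>(bg+15)).astype(np.uint8)
    q=cv2.connectedComponentsWithStats(m); j=1+np.argmax(q[2][1:,4]); cn=max(cv2.findContours((q[1]==j).astype(np.uint8),0,1)[0],key=cv2.contourArea).reshape(-1,2)
    W=onz(c,U(cn),.008)[:,:2]; r=cv2.minAreaRect((W*1000).astype(np.float32))
    dk=np.argwhere(g<70)[:,::-1]; D=onz(c,U(dk),.010)[:,:2]; ctr=np.array(r[0])/1e3
    dd=np.linalg.norm(D-ctr,axis=1); H=D[(dd>.045)&(dd<.13)]
    far=dd[dd<.135].max(); v=ctr-H.mean(0)
    print(n,"bg",bg,"face",ctr.round(4),np.round(r[1],1),round(r[2],1),"handle n",len(H),"yaw",np.degrees(np.arctan2(*v[::-1])).round(1),"far",far.round(4))
# steel edges
acc=[]
for n,c in(("scene",cs),("top",ct)):
    im=np.load(n+"0.npy").astype(float); im=cv2.GaussianBlur(im,(0,0),.8)
    # sample along instrument-y lines at several instrument-x, z=.09
    th=-.14; o=np.array([.680,-.058]); ex=np.array([np.cos(th),np.sin(th)]); ey=np.array([-ex[1],ex[0]])
    yy=np.arange(-.062,.0621,.0005); L=[];Rr=[];
    for x in np.arange(-.06,.045,.005):
        P=np.c_[o+x*ex+yy[:,None]*ey,np.full(len(yy),.09)]; uv=proj(c,P).astype(np.float32)
        s=cv2.remap(im,uv[:,0].reshape(1,-1),uv[:,1].reshape(1,-1),1)[0]; f=s[:,2]-s[:,1]
        f=np.convolve(f,np.ones(5)/5,'same'); g=np.gradient(f); g[:6]=0; g[-6:]=0
        a=np.abs(yy+.05)<.011; b=np.abs(yy-.05)<.011
        Rr.append((x,yy[a][np.argmax(g[a])])); L.append((x,yy[b][np.argmin(g[b])]))
    for q,nm in((L,"L"),(Rr,"R")):
        q=np.array(q); m=np.abs(q[:,1]-np.median(q[:,1]))<.004; p=np.polyfit(q[m,0],q[m,1],1); print(n,nm,"slope",p[0].round(4),"y0",p[1].round(4),m.sum())
    # front edge: along instrument x 
    xs=np.arange(-.105,-.055,.0005)
    fr=[]
    for y in np.arange(-.04,.041,.01):
        P=np.c_[o+xs[:,None]*ex+y*ey,np.full(len(xs),.09)]; uv=proj(c,P).astype(np.float32)
        s=cv2.remap(im,uv[:,0].reshape(1,-1),uv[:,1].reshape(1,-1),1)[0].mean(1); g=np.abs(np.gradient(np.convolve(s,np.ones(5)/5,'same')));g[:6]=0;g[-6:]=0
        fr.append(xs[np.argmax(g)])
    print("front",np.round(fr,4))
```

```text
scene bg 137.0 face [ 0.5599 -0.2564] [45.7 44.2] 59.9 handle n 1676 yaw -31.4 far 0.1215
top bg 146.0 face [ 0.5624 -0.2549] [44.7 44.3] 60.6 handle n 1193 yaw -30.3 far 0.1213
scene L slope -0.0182 y0 0.0492 21
scene R slope 0.0001 y0 -0.0511 21
front [-0.0835 -0.0815 -0.0835 -0.086  -0.0585 -0.059  -0.081  -0.086  -0.085 ]
top L slope -0.0095 y0 0.0502 21
top R slope 0.0064 y0 -0.0502 20
front [-0.0805 -0.0815 -0.0815 -0.082  -0.0825 -0.082  -0.083  -0.082  -0.0805]
```

```bash
cat >> h.py <<'E'
import json
O=np.array([.678,-.058]); YAW=-.145
def down(a,phi=0.):
    "tool down, tool y at world yaw a; tilted by phi about tool y (tip toward robot)"
    Rm=np.array([[-np.sin(a),np.cos(a),0],[np.cos(a),np.sin(a),0],[0,0,-1]]).T
    return R.from_rotvec(phi*Rm[:,1])*R.from_matrix(Rm)
def I(x,y,z):
    c,s=np.cos(YAW),np.sin(YAW); return np.array([O[0]+c*x-s*y,O[1]+s*x+c*y,z])
def grip(th):
    a=.203-.0625+th; return I(.085-.127*np.cos(a),0,.110+.127*np.sin(a))
def cmd():
    try: d=json.load(open("cmd.json")); return np.array(d[0]),R.from_quat(d[1])
    except FileNotFoundError: return np.array([.245,.629,.245]),down(1.2)
def apply(rows):
    "record the commanded pose after a last row"
    p,r=cmd(); q=np.array(rows[:6],float); p2=p+r.apply(q[3:]*.2); r2=r*R.from_rotvec(q[:3]*2*np.pi)
    json.dump([p2.tolist(),r2.as_quat().tolist()],open("cmd.json","w"))
def row(pos,rot):
    p,r=cmd(); return rel(pos,rot,p,r.as_quat())
def stat():
    s=ctrl.get_state(); p,r=cmd(); print("t",round(s["time"],2),"pos",s["eef_pos"].round(4),"cmd",p.round(4),"rotdev",((r.inv()*R.from_quat(s["tcp_rot"])).as_rotvec()).round(4),"F",s["contact_force"].round(1),"M",s["wrist_torque"].round(2),"open",round(s["opening"],3),"ff",round(s["finger_force"],1))
E
python3 - <<'E'
from h import *
cs,ct=shot("scene"),shot("top")
for n,c in(("scene",cs),("top",ct)):
    im=np.load(n+"0.npy"); x0,y0=((242,216) if n=="scene" else (258,133)); w,h=((14,22) if n=="scene" else (18,20))
    b=cv2.resize(im[y0:y0+h,x0:x0+w],None,fx=4,fy=4,interpolation=cv2.INTER_CUBIC).mean(2)
    p=np.argwhere(b<60)[:,::-1]; uv=(p+.5)/4-.5+[x0,y0]; print(n,len(p),uv.mean(0).round(1),uv.min(0),uv.max(0)); print(onz(c,[uv.mean(0)],.130).round(4))
    print("pred top/ctr/", proj(c,[grip(0),grip(0)+[0,0,.011]]).round(1).tolist())
g=grip(0);print(g, row([g[0],g[1],.22],down(np.pi/2+YAW)))
print(down(np.pi/2+YAW).as_quat().round(3)); stat()
E
```

```text
scene 876 [248.6 226.7] [242.625 219.875] [251.375 233.125]
[[ 0.6373 -0.0538  0.13  ]]
pred top/ctr/ [[249.3, 227.2], [249.2, 224.4]]
top 366 [267.3 143.4] [265.375 139.875] [269.375 146.875]
[[ 0.6358 -0.0506  0.13  ]]
pred top/ctr/ [[267.8, 143.1], [268.1, 141.8]]
[ 0.63767906 -0.05211214  0.12778485] [ 0.      0.     -0.0359 -3.064  -2.4627  0.125 ]
[0.072 0.997 0.    0.   ]
t 0.8 pos [0.2446 0.6292 0.2454] cmd [0.245 0.629 0.245] rotdev [-0.0001 -0.     -0.0001] F [ 0.4 -0.2  0.1] M [-0.01 -0.03 -0.02] open 1.001 ff 0.0
```

Emit:
send_rows(
  moves="0 0 0 -0.766 -0.616 0.03 1;0 0 0 -0.766 -0.616 0.03 1;0 0 0 -0.766 -0.616 0.03 1;0 0 0 -0.766 -0.616 0.03 1",
  newtons=25,
)

```text
time: 1.3
eef_pos: [0.3443, 0.4561, 0.2393]
tcp_rot: [0.186, 0.982, -0.0, 0.0]
contact_force: [0.1, 0.6, -0.3]
opening: 0.999
finger_force: 0.0
```

Emit:
send_rows(
  moves="0 0 0 -0.766 -0.616 0.03 1;0 0 0 -0.766 -0.616 0.03 1;0 0 0 -0.766 -0.616 0.03 1;0 0 0 -0.766 -0.616 0.03 1",
)

```text
time: 1.8
eef_pos: [0.4423, 0.2865, 0.2336]
tcp_rot: [0.186, 0.982, 0.0, 0.0]
contact_force: [-0.0, 0.7, -0.8]
opening: 0.998
finger_force: 0.0
```

Emit:
send_rows(
  moves="0 0 0 -0.766 -0.616 0.03 1;0 0 0 -0.766 -0.616 0.03 1;0 0 0 -0.766 -0.616 0.03 1;0 0 0 -0.766 -0.616 0.03 1",
)

```text
time: 2.3
eef_pos: [0.5405, 0.1166, 0.2274]
tcp_rot: [0.186, 0.983, 0.0, 0.0]
contact_force: [0.2, 0.6, -0.2]
opening: 1.002
finger_force: 0.0
```

Emit:
send_rows(
  moves="0 0 -0.036 -0.766 -0.615 0.035 1;0 0 -0.036 -0.766 -0.615 0.035 1;0 0 -0.036 -0.766 -0.615 0.035 1;0 0 -0.036 -0.766 -0.615 0.035 1;0 0 -0.036 -0.766 -0.615 0.035 1;0 0 -0.036 -0.766 -0.615 0.035 1",
)

```text
time: 3.05
eef_pos: [0.6367, -0.0496, 0.2203]
tcp_rot: [0.071, 0.997, 0.0, -0.0]
contact_force: [-0.5, 0.3, 0.4]
opening: 0.999
finger_force: 0.0
```

Run:
```python
from h import *
for i in range(3): apply([0,0,0,-.766,-.616,.03])
apply([0,0,-.036,-.766,-.615,.035]); stat()
print(row(grip(0)+[0,0,.03],down(np.pi/2+YAW)),row(grip(0),down(np.pi/2+YAW)))
```

```text
t 3.05 pos [ 0.6367 -0.0496  0.2203] cmd [ 0.6377 -0.0522  0.22  ] rotdev [-0.0007  0.0007 -0.0024] F [-0.5  0.3  0.4] M [ 0.01  0.02 -0.04] open 0.999 ff 0.0
[ 0.000e+00  0.000e+00  1.000e-04 -1.000e-04  3.000e-04  3.111e-01] [ 0.000e+00  0.000e+00  1.000e-04 -1.000e-04  3.000e-04  4.611e-01]
```

Emit:
send_rows(
  moves="0 0 0 0 0 0.25 0.2;0 0 0 0 0 0.46 0;0 0 0 0 0 0.46 0;0 0 0 0 0 0.46 -0.3;0 0 0 0 0 0.46 -0.5;0 0 0 0 0 0.46 -0.5;0 0 0 0 0 0.46 -0.5",
  newtons=20,
)

```text
time: 3.92
eef_pos: [0.6377, -0.0522, 0.1294]
tcp_rot: [0.072, 0.997, -0.0, 0.001]
contact_force: [-0.1, 0.1, 0.1]
opening: 0.25
finger_force: 0.0
```

Run:
```python
from h import *
apply([0,0,0,0,0,.46]); stat()
im=np.hstack([cv2.resize(shot("scene")["image"][200:290,200:300],None,fx=4,fy=4,interpolation=2),cv2.resize(shot("top")["image"][85:175,225:325],None,fx=4,fy=4,interpolation=2)])
cv2.imwrite("pics/g1.png",im[...,::-1])
```

```text
t 3.92 pos [ 0.6377 -0.0522  0.1294] cmd [ 0.6377 -0.0522  0.128 ] rotdev [ 0.0001 -0.0016  0.0001] F [-0.1  0.1  0.1] M [-0.03  0.03  0.02] open 0.25 ff 0.0
```

View pics/g1.png

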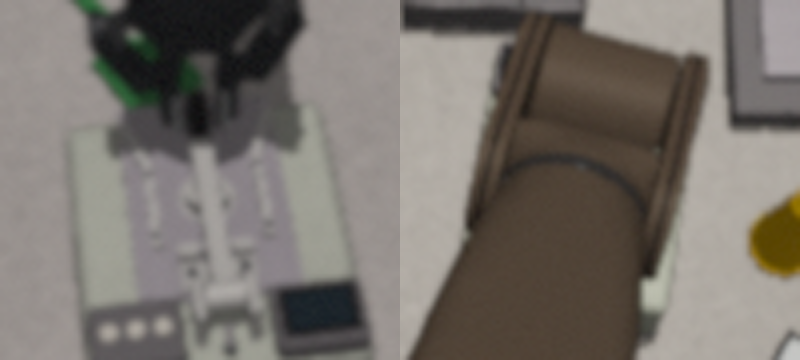

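The scene crop (left half) shows the fingers straddling the black grip at about (200,115), roughly centred. The top view is blocked by the arm. Closing now.

Emit:
send_rows(
  moves="0 0 0 0 0 0 -0.6;0 0 0 0 0 0 -0.66;0 0 0 0 0 0 -0.8;0 0 0 0 0 0 -1;0 0 0 0 0 0 -1",
  newtons=30,
)

```text
time: 4.65
eef_pos: [0.6371, -0.0527, 0.1284]
tcp_rot: [0.072, 0.997, -0.001, -0.0]
contact_force: [-1.7, -4.3, 0.4]
opening: 0.157
finger_force: 30.9
```

Run:
```python
from h import *
stat()
for th in np.arange(.08,.63,.06).tolist()+[.60,.62]: print(round(th,2),row(grip(th),down(np.pi/2+YAW,th)))
```

```text
t 4.65 pos [ 0.6371 -0.0527  0.1284] cmd [ 0.6377 -0.0522  0.128 ] rotdev [ 0.0012  0.0003 -0.    ] F [-1.7 -4.3  0.4] M [-0.75  0.27  0.01] open 0.157 ff 30.9
0.08 [-0.      0.0127  0.0001 -0.0092  0.0003 -0.0489]
0.14 [-0.      0.0223  0.0001 -0.0186  0.0003 -0.0858]
0.2 [-0.000e+00  3.180e-02  1.000e-04 -3.030e-02  3.000e-04 -1.221e-01]
0.26 [-0.000e+00  4.140e-02  1.000e-04 -4.410e-02  3.000e-04 -1.576e-01]
0.32 [-0.000e+00  5.090e-02  1.000e-04 -6.000e-02  3.000e-04 -1.922e-01]
0.38 [-0.000e+00  6.050e-02  1.000e-04 -7.790e-02  3.000e-04 -2.258e-01]
0.44 [-0.000e+00  7.000e-02  1.000e-04 -9.780e-02  3.000e-04 -2.583e-01]
0.5 [-0.000e+00  7.960e-02  1.000e-04 -1.197e-01  3.000e-04 -2.895e-01]
0.56 [-0.000e+00  8.910e-02  1.000e-04 -1.433e-01  3.000e-04 -3.193e-01]
0.62 [-0.000e+00  9.870e-02  1.000e-04 -1.688e-01  3.000e-04 -3.477e-01]
0.6 [-0.000e+00  9.550e-02  1.000e-04 -1.601e-01  3.000e-04 -3.384e-01]
0.62 [-0.000e+00  9.870e-02  1.000e-04 -1.688e-01  3.000e-04 -3.477e-01]
```

Emit:
send_rows(
  moves="0 0.006 0 -0.005 -0.004 -0.024 -1;0 0.013 0 -0.009 -0.004 -0.049 -1;0 0.018 0 -0.014 -0.004 -0.067 -1;0 0.022 0 -0.019 -0.004 -0.086 -1;0 0.027 0 -0.024 -0.004 -0.104 -1;0 0.032 0 -0.03 -0.004 -0.122 -1",
)

```text
time: 5.4
eef_pos: [0.6426, -0.0536, 0.1522]
tcp_rot: [0.072, 0.992, 0.007, -0.101]
contact_force: [-2.4, -3.1, -0.8]
opening: 0.158
finger_force: 30.5
```

Run:
```python
from h import *
apply([0,.032,0,-.03,-.004,-.122]);stat()
for th in [.26,.32,.38,.44,.50,.56,.6]: print(round(th,2),row(grip(th),down(np.pi/2+YAW,th)))
```

```text
t 5.4 pos [ 0.6426 -0.0536  0.1522] cmd [ 0.6435 -0.0538  0.1524] rotdev [ 0.      0.0026 -0.0001] F [-2.4 -3.1 -0.8] M [-0.42 -0.04  0.07] open 0.158 ff 30.5
0.26 [-0.      0.0094  0.0001 -0.0067  0.0043 -0.0377]
0.32 [-0.      0.0189  0.0001 -0.0153  0.0043 -0.0748]
0.38 [-0.000e+00  2.850e-02  1.000e-04 -2.620e-02  4.300e-03 -1.113e-01]
0.44 [-0.000e+00  3.800e-02  1.000e-04 -3.930e-02  4.300e-03 -1.471e-01]
0.5 [-0.00e+00  4.76e-02  1.00e-04 -5.44e-02  4.30e-03 -1.82e-01]
0.56 [-0.00e+00  5.71e-02  1.00e-04 -7.17e-02  4.30e-03 -2.16e-01]
0.6 [-0.00e+00  6.35e-02  1.00e-04 -8.43e-02  4.30e-03 -2.38e-01]
```

Emit:
send_rows(
  moves="0 0.005 0 -0.003 -0.003 -0.019 -1;0 0.009 0 -0.007 -0.003 -0.038 -1;0 0.014 0 -0.011 -0.003 -0.056 -1;0 0.019 0 -0.015 -0.003 -0.075 -1;0 0.024 0 -0.021 -0.003 -0.093 -1;0 0.028 0 -0.026 -0.003 -0.111 -1;0 0.038 0 -0.039 -0.003 -0.147 -1;0 0.048 0 -0.054 -0.003 -0.182 -1;0 0.057 0 -0.072 -0.003 -0.216 -1;0 0.063 0 -0.084 -0.003 -0.238 -1;0 0.063 0 -0.084 -0.003 -0.238 -1",
)

```text
time: 6.78
eef_pos: [0.6689, -0.0575, 0.1972]
tcp_rot: [0.069, 0.953, 0.022, -0.294]
contact_force: [-2.9, 0.6, 4.4]
opening: 0.156
finger_force: 31.0
```

Run:
```python
from h import *
apply([0,.063,0,-.084,-.003,-.238]);stat()
for th in [.6,.61,.62]: print(row(grip(th),down(np.pi/2+YAW,th)))
```

```text
t 6.78 pos [ 0.6689 -0.0575  0.1972] cmd [ 0.6691 -0.0582  0.1957] rotdev [-0.0008  0.0014 -0.0006] F [-2.9  0.6  4.4] M [ 0.11  0.75 -0.04] open 0.156 ff 31.0
[-0.      0.0005  0.0001 -0.0002  0.0073 -0.0001]
[-0.      0.0021  0.0001 -0.0012  0.0073 -0.0064]
[-0.      0.0037  0.0001 -0.0022  0.0073 -0.0127]
```

Emit:
send_rows(
  moves="0 0.003 0 -0.002 0.002 -0.009 -1;0 0.003 0 -0.002 0.002 -0.009 -0.5;0 0.003 0 -0.002 0.002 -0.009 0;0 0.003 0 -0.002 0.002 -0.009 0;0 0.003 0 -0.002 0.002 -0.15 0;0 0.003 0 -0.002 0.002 -0.35 0.3;0 0.003 0 -0.002 0.002 -0.35 0.3",
)

```text
time: 7.65
eef_pos: [0.7099, -0.0638, 0.257]
tcp_rot: [0.069, 0.952, 0.021, -0.299]
contact_force: [-0.2, -0.7, 0.2]
opening: 0.657
finger_force: 0.0
```

Run:
```python
from h import *
apply([0,.003,0,-.002,.002,-.35]);stat()
ty=-.527; tc=np.array([.561,-.2557]); e=np.array([np.cos(ty),np.sin(ty)]); b=tc-.106*e; print(b)
rt=down(np.pi/2+ty)
for p in ([.62,-.07,.27],[b[0],b[1],.15],[b[0],b[1],.018]): print(row(p,rt))
```

```text
t 7.65 pos [ 0.7099 -0.0638  0.257 ] cmd [ 0.7084 -0.0635  0.2534] rotdev [ 0.0004 -0.0077  0.0004] F [-0.2 -0.7  0.2] M [-0.03 -0.31 -0.01] open 0.657 ff 0.0
[ 0.4693821  -0.20238808]
[-0.0187 -0.0968  0.0589  0.4013 -0.0959  0.182 ]
[-0.0187 -0.0968  0.0589  0.5853 -0.8595  1.0471]
[-0.0187 -0.0968  0.0589  0.2041 -0.8595  1.5859]
```

Emit:
send_rows(
  moves="0 0 0 0 0 -0.1 0.4;-0.019 -0.097 0.059 0.4 -0.096 0.15 0.4;-0.019 -0.097 0.059 0.4 -0.096 0.15 0.4;-0.019 -0.097 0.059 0.4 -0.096 0.15 0.4;-0.019 -0.097 0.059 0.4 -0.096 0.15 0.4;-0.019 -0.097 0.059 0.4 -0.096 0.15 0.4;-0.019 -0.097 0.059 0.4 -0.096 0.15 0.4",
)

```text
time: 8.52
eef_pos: [0.6233, -0.0704, 0.2747]
tcp_rot: [0.26, 0.966, 0.001, -0.0]
contact_force: [0.7, 0.2, 0.2]
opening: 0.704
finger_force: 0.0
```

Run:
```python
from h import *
apply([-.019,-.097,.059,.4,-.096,.15]);stat()
ty=-.527; tc=np.array([.561,-.2557]); e=np.array([np.cos(ty),np.sin(ty)]); b=tc-.106*e
rt=down(np.pi/2+ty)
for p in ([b[0],b[1],.10],[b[0],b[1],.018]): print(row(p,rt))
n=dict(scene=(140,200,160,120),top=(228,85,120,130)); im=shot("top")["image"][85:215,228:348]
cv2.imwrite("pics/t2.png",cv2.resize(im,None,fx=4,fy=4,interpolation=2)[...,::-1])
```

```text
t 8.53 pos [ 0.6233 -0.0704  0.2747] cmd [ 0.6239 -0.0706  0.2751] rotdev [ 0.0006  0.0023 -0.0012] F [0.7 0.2 0.2] M [ 0.03 -0.    0.03] open 0.704 ff 0.0
[ 3.000e-04  2.000e-04 -2.000e-04  3.362e-01 -9.599e-01  8.734e-01]
[ 3.0000e-04  2.0000e-04 -2.0000e-04  3.3660e-01 -9.6050e-01  1.2834e+00]
```

Emit:
send_rows(
  moves="0 0 0 0.336 -0.96 0.2 0.2;0 0 0 0.336 -0.96 0.2 0;0 0 0 0.336 -0.96 0.2 0;0 0 0 0.336 -0.96 0.87 -0.2;0 0 0 0.336 -0.96 0.87 -0.2;0 0 0 0.336 -0.96 0.87 -0.2;0 0 0 0.336 -0.96 0.87 -0.2;0 0 0 0.336 -0.96 0.87 -0.2",
)

```text
time: 9.57
eef_pos: [0.4713, -0.2034, 0.1038]
tcp_rot: [0.261, 0.965, -0.0, 0.003]
contact_force: [0.3, 0.4, 0.1]
opening: 0.398
finger_force: 0.0
```

Run:
```python
from h import *
apply([0,0,0,.336,-.96,.87]);stat()
ty=-.527; tc=np.array([.561,-.2557]); e=np.array([np.cos(ty),np.sin(ty)]); b=tc-.106*e
print(row([b[0],b[1],.018],down(np.pi/2+ty)))
im=np.hstack([cv2.resize(shot("scene")["image"][190:290,140:300],(480,300),interpolation=2),cv2.resize(shot("top")["image"][90:220,250:350],(300,390),interpolation=2)[:300]])
cv2.imwrite("pics/g2.png",im[...,::-1])
```

```text
t 9.57 pos [ 0.4713 -0.2034  0.1038] cmd [ 0.4694 -0.2024  0.1007] rotdev [ 0.0003 -0.0049 -0.0008] F [0.3 0.4 0.1] M [-0.04 -0.02 -0.02] open 0.398 ff 0.0
[ 3.000e-04  2.000e-04 -2.000e-04  6.000e-04 -5.000e-04  4.134e-01]
```

View pics/g2.png

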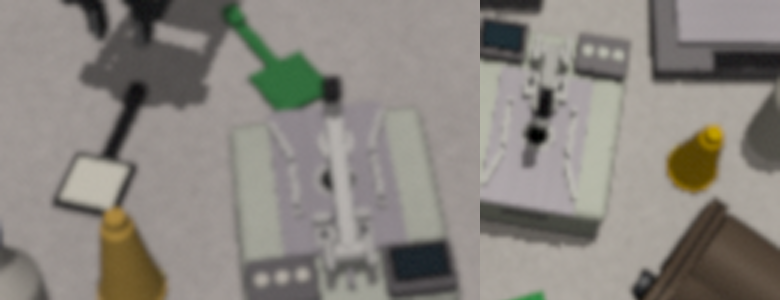

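The clamp stands open: the grip is at (332,90) in the scene half, with the port visible beneath it. The tile hasn't moved, and its block is below the gripper. Descending to grip it.

Emit:
send_rows(
  moves="0 0 0 0 0 0.3 -0.2;0 0 0 0 0 0.38 -0.2;0 0 0 0 0 0.405 -0.2;0 0 0 0 0 0.405 -0.2;0 0 0 0 0 0.405 -0.5;0 0 0 0 0 0.405 -0.8;0 0 0 0 0 0.405 -1;0 0 0 0 0 0.405 -1;0 0 0 0 0 0.405 -1",
  newtons=50,
)

```text
time: 10.8
eef_pos: [0.4703, -0.203, 0.0218]
tcp_rot: [0.261, 0.965, 0.0, 0.002]
contact_force: [-0.6, 0.5, 5.7]
opening: 0.165
finger_force: 51.0
```

Run:
```python
from h import *
apply([0,0,0,0,0,.405]);stat()
```

```text
t 10.8 pos [ 0.4703 -0.203   0.0218] cmd [ 0.4695 -0.2024  0.0197] rotdev [ 0.0002 -0.0028 -0.0002] F [-0.6  0.5  5.7] M [ 0.13  0.13 -0.  ] open 0.165 ff 51.0
```

Emit:
send_rows(
  moves="0 0 0 0 0 -0.05 -1;0 0 0 0 0 -0.1 -1;0 0 0 0 0 -0.3 -1;0 0 0 0 0 -0.6 -1;0 0 0 0 0 -0.75 -1;0 0 0 0 0 -0.75 -1;0 0 0 0 0 -0.75 -1",
)

```text
time: 11.68
eef_pos: [0.4677, -0.2016, 0.1683]
tcp_rot: [0.261, 0.965, 0.001, -0.001]
contact_force: [-0.7, -0.0, -2.0]
opening: 0.166
finger_force: 50.1
```

Run:
```python
from h import *
apply([0,0,0,0,0,-.75]);stat()
a=[shot(n)["image"] for n in("scene","top")]
im=np.hstack([cv2.resize(a[0][160:290,130:280],(450,390),interpolation=2),cv2.resize(a[1][150:280,240:350],(330,390),interpolation=2)])
cv2.imwrite("pics/g3.png",im[...,::-1])
```

```text
t 11.68 pos [ 0.4677 -0.2016  0.1683] cmd [ 0.4693 -0.2025  0.1697] rotdev [-0.0002  0.0031  0.    ] F [-0.7 -0.  -2. ] M [ 0.1   0.1  -0.05] open 0.166 ff 50.1
```

View pics/g3.png

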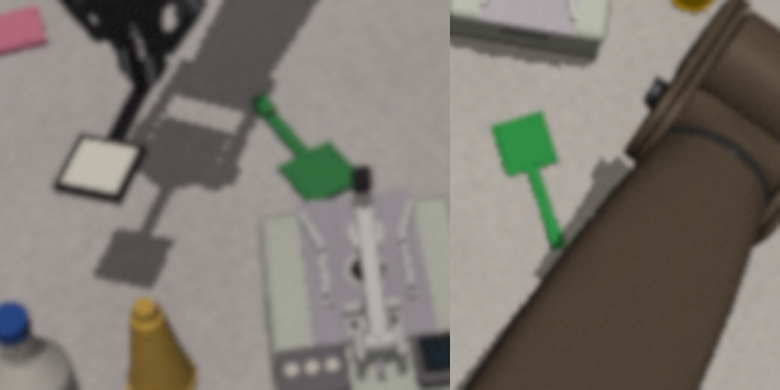

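The tile is held level, with its face at (98,167) in the left half, clear of the cone. I'll measure the held pose from the scene view.

```bash
cat >> h.py <<'E'
def face(c,z,roi):
    x0,y0,w,h=roi; im=cv2.resize(c["image"][y0:y0+h,x0:x0+w],None,fx=4,fy=4,interpolation=2).astype(int); g=im.mean(2)
    q=cv2.connectedComponentsWithStats((g>160).astype(np.uint8)); j=1+np.argmax(q[2][1:,4])
    cn=max(cv2.findContours((q[1]==j).astype(np.uint8),0,1)[0],key=cv2.contourArea).reshape(-1,2)
    W=onz(c,(cn+.5)/4-.5+[x0,y0],z)[:,:2]; r=cv2.minAreaRect((W*1000).astype(np.float32)); return np.array(r[0])/1e3,r[1],r[2]
E
python3 - <<'E'
from h import *
c=shot("scene"); s=ctrl.get_state(); p=s["eef_pos"]
ctr,sz,an=face(c,p[2]-.0138,(142,195,45,40)); print(ctr.round(4),np.round(sz,1),round(an,1))
v=ctr-p[:2]; print(np.linalg.norm(v).round(4),np.arctan2(v[1],v[0]).round(4))
E
```

```text
[ 0.559  -0.2548] [46.6 46.9] 60.2
0.1058 -0.5273
```

Run:
```python
from h import *
rt=down(np.pi/2+YAW)
print(row(I(-.226,0,.15),rt))
```

```text
[ 2.000e-04  2.000e-04 -6.100e-02  5.107e-01  7.274e-01  9.910e-02]
```

Emit:
send_rows(
  moves="0 0 -0.015 0.128 0.18 0.025 -1;0 0 -0.03 0.256 0.36 0.05 -1;0 0 -0.046 0.384 0.54 0.075 -1;0 0 -0.061 0.511 0.727 0.099 -1;0 0 -0.061 0.511 0.727 0.099 -1;0 0 -0.061 0.511 0.727 0.099 -1",
)

```text
time: 12.58
eef_pos: [0.4535, -0.0253, 0.1495]
tcp_rot: [0.072, 0.997, 0.0, 0.0]
contact_force: [-0.1, -0.2, -1.9]
opening: 0.168
finger_force: 50.1
```

Run:
```python
from h import *
apply([0,0,-.061,.511,.727,.099]);stat()
c=shot("scene"); p=ctrl.get_state()["eef_pos"]
uv=proj(c,[I(-.12,0,p[2]-.0138)])[0]; print(uv)
ctr,sz,an=face(c,p[2]-.0138,(int(uv[0])-22,int(uv[1])-20,44,40)); print(ctr.round(4),np.round(sz,1),round(an,1))
v=ctr-p[:2]; print(np.linalg.norm(v).round(4),np.arctan2(v[1],v[0]).round(4))
w=ctr-O; print("inst coords",w@[np.cos(YAW),np.sin(YAW)],w@[-np.sin(YAW),np.cos(YAW)])
rt=down(np.pi/2+YAW)
for x,z in((-.216,.116),(-.181,.116),(-.181,.112)): print(row(I(x,0,z),rt))
```

```text
t 12.57 pos [ 0.4535 -0.0253  0.1495] cmd [ 0.4543 -0.0254  0.15  ] rotdev [ 0.0002  0.0014 -0.0002] F [-0.1 -0.2 -1.9] M [ 0.07  0.17 -0.03] open 0.168 ff 50.1
[245.53166715 202.05070578]
[ 0.5585 -0.0402] [44.5 44.9] 81.7
0.1056 -0.1373
inst coords -0.12085105105515173 0.00031176711700646833
[ 2.000e-04  3.000e-04  0.000e+00 -5.020e-02  1.000e-04  1.702e-01]
[ 2.000e-04  3.000e-04  0.000e+00 -2.252e-01  0.000e+00  1.704e-01]
[ 2.000e-04  3.000e-04  0.000e+00 -2.251e-01 -0.000e+00  1.904e-01]
```

Emit:
send_rows(
  moves="0 0 0 -0.05 0 0.1 -1;0 0 0 -0.05 0 0.16 -1;0 0 0 -0.05 0 0.16 -1;0 0 0 -0.1 0 0.16 -1;0 0 0 -0.15 0 0.16 -1;0 0 0 -0.2 0 0.16 -1;0 0 0 -0.225 0 0.16 -1;0 0 0 -0.225 0 0.165 -1;0 0 0 -0.225 0 0.17 -1;0 0 0 -0.225 0 0.17 -1",
)

```text
time: 13.88
eef_pos: [0.498, -0.0316, 0.1161]
tcp_rot: [0.072, 0.997, 0.001, 0.0]
contact_force: [0.1, 0.2, -2.3]
opening: 0.167
finger_force: 50.1
```

Run:
```python
from h import *
apply([0,0,0,-.225,0,.17]);stat()
```

```text
t 13.88 pos [ 0.498  -0.0316  0.1161] cmd [ 0.4989 -0.0318  0.1161] rotdev [-0.0001  0.0008 -0.0001] F [ 0.1  0.2 -2.3] M [ 0.02  0.17 -0.02] open 0.167 ff 50.1
```

Baseline force is Fz ≈ −2. I'll lower in 1 mm steps until it touches.

Emit:
send_rows(
  moves="0 0 0 0 0 0.007 -1;0 0 0 0 0 0.01 -1;0 0 0 0 0 0.01 -1",
)

```text
time: 14.25
eef_pos: [0.4983, -0.0317, 0.1143]
tcp_rot: [0.072, 0.997, 0.001, 0.001]
contact_force: [0.5, 0.8, -1.0]
opening: 0.164
finger_force: 50.1
```

Emit:
send_rows(
  moves="0 0 0 0 0 0.005 -1;0 0 0 0 0 0.005 -1;0 0 0 0 0 0.005 -1",
)

```text
time: 14.62
eef_pos: [0.4984, -0.0317, 0.1134]
tcp_rot: [0.072, 0.997, 0.0, 0.001]
contact_force: [-0.3, -0.3, -1.5]
opening: 0.166
finger_force: 50.1
```

Emit:
send_rows(
  moves="0 0 0 0 0 0.005 -1;0 0 0 0 0 0.005 -1;0 0 0 0 0 0.005 -1",
)

```text
time: 15.0
eef_pos: [0.4986, -0.0317, 0.1125]
tcp_rot: [0.072, 0.997, 0.0, 0.001]
contact_force: [-0.3, 0.0, -0.8]
opening: 0.167
finger_force: 50.1
```

Run:
```python
from h import *
apply([0,0,0,0,0,.02]);stat()
```

```text
t 15.0 pos [ 0.4986 -0.0317  0.1125] cmd [ 0.4989 -0.0318  0.1121] rotdev [ 0.     -0.0003  0.    ] F [-0.3  0.  -0.8] M [0.05 0.06 0.03] open 0.167 ff 50.1
```

Emit:
send_rows(
  moves="0 0 0 -0.025 0 0.002 -1;0 0 0 -0.05 0 0.002 -1;0 0 0 -0.075 0 0.002 -1;0 0 0 -0.1 0 0.002 -1;0 0 0 -0.125 0 0.002 -1;0 0 0 -0.15 0 0.002 -1;0 0 0 -0.15 0 0.002 -1",
)

```text
time: 15.88
eef_pos: [0.5288, -0.0362, 0.1122]
tcp_rot: [0.072, 0.997, 0.0, 0.001]
contact_force: [0.3, -0.5, -1.1]
opening: 0.171
finger_force: 50.2
```

Run:
```python
from h import *
apply([0,0,0,-.15,0,.002]);stat()
```

```text
t 15.88 pos [ 0.5288 -0.0362  0.1122] cmd [ 0.5286 -0.0362  0.1117] rotdev [ 0.0001 -0.0011  0.0001] F [ 0.3 -0.5 -1.1] M [-0.04 -0.02  0.01] open 0.171 ff 50.2
```

Next, 30 mm further (tile origin to about −15 mm).

Emit:
send_rows(
  moves="0 0 0 -0.02 0 0.001 -1;0 0 0 -0.04 0 0.001 -1;0 0 0 -0.06 0 0.001 -1;0 0 0 -0.08 0 0.001 -1;0 0 0 -0.1 0 0.001 -1;0 0 0 -0.1 0 0.001 -1",
)

```text
time: 16.62
eef_pos: [0.5485, -0.0391, 0.112]
tcp_rot: [0.072, 0.997, 0.0, 0.001]
contact_force: [-0.8, -0.9, -0.8]
opening: 0.173
finger_force: 50.2
```

Emit:
send_rows(
  moves="0 0 0 -0.02 0 0 -1;0 0 0 -0.03 0 0 -1;0 0 0 -0.04 0 0 -1;0 0 0 -0.04 0 0 -1;0 0 0 -0.04 0 0 -1",
)

```text
time: 17.25
eef_pos: [0.5561, -0.0401, 0.112]
tcp_rot: [0.072, 0.997, 0.0, 0.001]
contact_force: [0.2, 0.3, -0.6]
opening: 0.167
finger_force: 50.2
```

Run:
```python
from h import *
apply([0,0,0,-.14,0,.001]);stat()
```

```text
t 17.25 pos [ 0.5561 -0.0401  0.112 ] cmd [ 0.5563 -0.0402  0.1116] rotdev [ 0.0001 -0.0009  0.0001] F [ 0.2  0.3 -0.6] M [-0.01 -0.1   0.01] open 0.167 ff 50.2
```

Emit:
send_rows(
  moves="0 0 0 -0.01 0 0 -1;0 0 0 -0.02 0 0 -1;0 0 0 -0.03 0 0 -1;0 0 0 -0.04 0 0 -1",
)

```text
time: 17.75
eef_pos: [0.5639, -0.0412, 0.1119]
tcp_rot: [0.072, 0.997, 0.001, 0.001]
contact_force: [0.1, 1.8, -0.6]
opening: 0.167
finger_force: 50.2
```

Emit:
send_rows(
  moves="0 0 0 -0.005 0 0 -1;0 0 0 -0.01 0 0 -1;0 0 0 -0.015 0 0 -1",
)

```text
time: 18.12
eef_pos: [0.5667, -0.0417, 0.1119]
tcp_rot: [0.072, 0.997, 0.0, 0.001]
contact_force: [-0.1, 0.3, 0.9]
opening: 0.167
finger_force: 50.2
```

Emit:
send_rows(
  moves="0 0 0 -0.005 0 0 -1;0 0 0 -0.01 0 0 -1;0 0 0 -0.01 0 0 -1",
)

```text
time: 18.5
eef_pos: [0.5689, -0.042, 0.1119]
tcp_rot: [0.072, 0.997, 0.0, 0.001]
contact_force: [-0.3, -0.5, -0.0]
opening: 0.166
finger_force: 50.2
```

Emit:
send_rows(
  moves="0 0 0 -0.005 0 0 -1;0 0 0 -0.01 0 0 -1;0 0 0 -0.01 0 0 -1",
)

```text
time: 18.88
eef_pos: [0.5708, -0.0423, 0.112]
tcp_rot: [0.072, 0.997, 0.0, 0.001]
contact_force: [-0.2, -0.1, -0.6]
opening: 0.17
finger_force: 50.2
```

Emit:
send_rows(
  moves="0 0 0 -0.005 0 0 -1;0 0 0 -0.01 0 0 -1;0 0 0 -0.01 0 0 -1",
)

```text
time: 19.25
eef_pos: [0.5728, -0.0426, 0.112]
tcp_rot: [0.072, 0.997, 0.0, 0.001]
contact_force: [-0.1, 0.1, -0.4]
opening: 0.17
finger_force: 50.2
```

Emit:
send_rows(
  moves="0 0 0 -0.005 0 0 -1;0 0 0 -0.01 0 0 -1;0 0 0 -0.01 0 0 -1",
)

```text
time: 19.62
eef_pos: [0.5748, -0.0429, 0.112]
tcp_rot: [0.072, 0.997, 0.0, 0.001]
contact_force: [-0.1, -0.4, -0.2]
opening: 0.168
finger_force: 50.2
```

Emit:
send_rows(
  moves="0 0 0 -0.005 0 0 -1;0 0 0 -0.01 0 0 -1;0 0 0 -0.01 0 0 -1",
)

```text
time: 20.0
eef_pos: [0.5768, -0.0431, 0.112]
tcp_rot: [0.072, 0.997, 0.0, 0.001]
contact_force: [-0.2, -0.3, -0.2]
opening: 0.167
finger_force: 50.2
```

Run:
```python
from h import *
apply([0,0,0,-.105,0,0]);stat()
```

```text
t 20.0 pos [ 0.5768 -0.0431  0.112 ] cmd [ 0.5771 -0.0432  0.1116] rotdev [ 0.     -0.0003  0.    ] F [-0.2 -0.3 -0.2] M [ 0.02 -0.01  0.06] open 0.167 ff 50.2
```

Tile origin is at about +4 mm with no stop felt yet. Continuing.

Emit:
send_rows(
  moves="0 0 0 -0.005 0 0 -1;0 0 0 -0.01 0 0 -1;0 0 0 -0.01 0 0 -1",
)

```text
time: 20.38
eef_pos: [0.5787, -0.0434, 0.112]
tcp_rot: [0.072, 0.997, 0.0, 0.001]
contact_force: [0.0, 0.5, -0.5]
opening: 0.164
finger_force: 50.2
```

Emit:
send_rows(
  moves="0 0 0 -0.005 0 0 -1;0 0 0 -0.01 0 0 -1;0 0 0 -0.01 0 0 -1",
)

```text
time: 20.75
eef_pos: [0.5807, -0.0437, 0.112]
tcp_rot: [0.072, 0.997, 0.0, 0.001]
contact_force: [-0.5, -0.0, -0.6]
opening: 0.165
finger_force: 50.2
```

Emit:
send_rows(
  moves="0 0 0 -0.005 0 0 -1;0 0 0 -0.01 0 0 -1;0 0 0 -0.01 0 0 -1",
)

```text
time: 21.12
eef_pos: [0.5827, -0.044, 0.112]
tcp_rot: [0.072, 0.997, 0.0, 0.001]
contact_force: [-0.2, -0.3, 0.2]
opening: 0.166
finger_force: 50.2
```

Run:
```python
from h import *
apply([0,0,0,-.03,0,0]);stat()
```

```text
t 21.12 pos [ 0.5827 -0.044   0.112 ] cmd [ 0.583  -0.0441  0.1116] rotdev [-0.     -0.0003  0.    ] F [-0.2 -0.3  0.2] M [ 0.01  0.   -0.04] open 0.166 ff 50.2
```

Emit:
send_rows(
  moves="0 0 0 -0.005 0 0 -1;0 0 0 -0.01 0 0 -1;0 0 0 -0.01 0 0 -1",
)

```text
time: 21.5
eef_pos: [0.5835, -0.0441, 0.1118]
tcp_rot: [0.072, 0.997, 0.001, -0.001]
contact_force: [-3.8, -0.4, 2.6]
opening: 0.17
finger_force: 50.6
```

Run:
```python
from h import *
apply([0,0,0,-.01,0,0]);stat()
a=[shot(n)["image"] for n in("scene","top")]
im=np.hstack([cv2.resize(a[0][195:295,205:305],(500,500),interpolation=2),cv2.resize(a[1][90:180,235:289],(300,500),interpolation=2)])
cv2.imwrite("pics/g4.png",im[...,::-1])
```

```text
t 21.5 pos [ 0.5835 -0.0441  0.1118] cmd [ 0.585  -0.0444  0.1116] rotdev [ 0.      0.0035 -0.0002] F [-3.8 -0.4  2.6] M [ 0.1   0.8  -0.01] open 0.17 ff 50.6
```

View pics/g4.png

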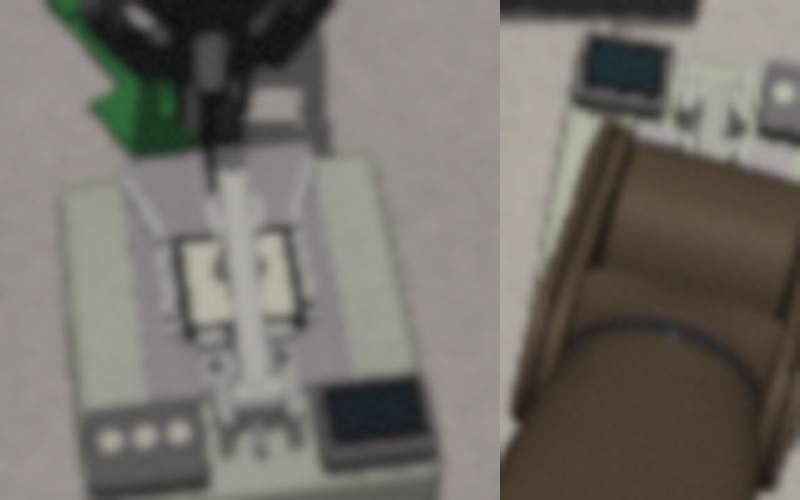

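The scene half shows the tile square between the guides against the stop, with its face at (240,280). The contact force of −3.8 N is the stop. I'll ease off slightly, release and rise.

Emit:
send_rows(
  moves="0 0 0 0.002 0 -0.001 -1;0 0 0 0.003 0 -0.001 -1;0 0 0 0.003 0 -0.001 -0.6;0 0 0 0.003 0 -0.001 -0.3;0 0 0 0.003 0 -0.001 0;0 0 0 0.003 0 -0.001 0",
)

```text
time: 22.35
eef_pos: [0.5843, -0.0442, 0.1124]
tcp_rot: [0.072, 0.997, 0.0, 0.001]
contact_force: [1.3, 0.0, 0.0]
opening: 0.501
finger_force: 0.0
```

Run:
```python
from h import *
apply([0,0,0,.003,0,-.001]);stat()
```

```text
t 22.35 pos [ 0.5843 -0.0442  0.1124] cmd [ 0.5844 -0.0443  0.1118] rotdev [ 0.     -0.0009  0.    ] F [1.3 0.  0. ] M [-0.   -0.    0.02] open 0.501 ff 0.0
```

I'll confirm it's home with a nudge from closed fingers against the handle end.

Emit:
send_rows(
  moves="0 0 0 0 0 -0.25 0;0 0 0 0.2 0 -0.25 -0.5;0 0 0 0.2 0 -0.25 -1;0 0 0 0.2 0 -0.25 -1;0 0 0 0.2 0 -0.1 -1;0 0 0 0.2 0 0.01 -1;0 0 0 0.2 0 0.01 -1;0 0 0 0.16 0 0.01 -1;0 0 0 0.145 0 0.01 -1;0 0 0 0.145 0 0.01 -1",
)

```text
time: 23.6
eef_pos: [0.5563, -0.0402, 0.1111]
tcp_rot: [0.072, 0.997, 0.0, 0.002]
contact_force: [-0.2, -0.7, 0.1]
opening: -0.004
finger_force: 0.0
```

Emit:
send_rows(
  moves="0 0 0 -0.005 0 0 -1;0 0 0 -0.01 0 0 -1;0 0 0 -0.01 0 0 -1",
)

```text
time: 23.98
eef_pos: [0.5572, -0.0403, 0.1102]
tcp_rot: [0.072, 0.997, 0.0, 0.001]
contact_force: [0.2, 1.1, 0.4]
opening: 0.002
finger_force: 0.0
```

Run:
```python
from h import *
apply([0,0,0,.135,0,.01]);stat()
```

```text
t 23.98 pos [ 0.5572 -0.0403  0.1102] cmd [ 0.5577 -0.0404  0.1098] rotdev [-0. -0. -0.] F [0.2 1.1 0.4] M [0.02 0.06 0.04] open 0.002 ff 0.0
```

Emit:
send_rows(
  moves="0 0 0 -0.003 0 0 -1;0 0 0 -0.005 0 0 -1;0 0 0 -0.005 0 0 -1",
)

```text
time: 24.35
eef_pos: [0.5582, -0.0404, 0.1101]
tcp_rot: [0.072, 0.997, 0.001, 0.001]
contact_force: [-0.2, -0.2, -0.7]
opening: -0.001
finger_force: 0.0
```

Emit:
send_rows(
  moves="0 0 0 -0.003 0 0 -1;0 0 0 -0.005 0 0 -1;0 0 0 -0.005 0 0 -1",
)

```text
time: 24.72
eef_pos: [0.5592, -0.0406, 0.1101]
tcp_rot: [0.072, 0.997, 0.0, 0.001]
contact_force: [0.5, 0.7, -0.1]
opening: 0.0
finger_force: 0.0
```

Emit:
send_rows(
  moves="0 0 0 -0.003 0 0 -1;0 0 0 -0.005 0 0 -1;0 0 0 -0.005 0 0 -1",
)

```text
time: 25.1
eef_pos: [0.5594, -0.0406, 0.11]
tcp_rot: [0.072, 0.997, 0.001, -0.0]
contact_force: [-4.4, 0.8, 3.9]
opening: -0.001
finger_force: 2.5
```

Run:
```python
from h import *
apply([0,0,0,-.015,0,0]);stat()
```

```text
t 25.1 pos [ 0.5594 -0.0406  0.11  ] cmd [ 0.5606 -0.0408  0.1098] rotdev [ 0.      0.0026 -0.0003] F [-4.4  0.8  3.9] M [ 0.02  0.8  -0.04] open -0.001 ff 2.5
```

Home confirmed: the force rises abruptly with no travel. Now I'll retreat and move to the raised clamp grip.

Emit:
send_rows(
  moves="0 0 0 0.03 0 0 -1;0 0 0 0.06 0 0 -1;0 0 0 0.06 0 -0.3 -0.5;0 0 0 0.06 0 -0.6 -0.1;0 0 0 0.06 0 -0.9 0;0 0 0 0.06 0 -0.95 0;0 0 0 0.06 0 -0.95 0",
)

```text
time: 25.98
eef_pos: [0.5481, -0.0392, 0.3006]
tcp_rot: [0.072, 0.997, 0.0, 0.002]
contact_force: [-0.3, 0.5, -1.7]
opening: 0.502
finger_force: 0.0
```

Run:
```python
from h import *
apply([0,0,0,.06,0,-.95]);stat()
r=down(np.pi/2+YAW,.62); g=grip(.615)+r.apply([0,-.0012,0])
print(row(g+r.apply([0,0,-.075]),r)); print(row(g+[0,0,.09],r))
c=shot("top"); print(proj(c,[grip(.62)+R.from_euler('z',YAW).apply([.011*np.sin(.62),0,.011*np.cos(.62)])]).round(1))
im=c["image"]; s=shot("scene"); uv=proj(s,[grip(.62)]); print(uv.round(1)); 
u,v=uv[0].astype(int); b=cv2.resize(s["image"][v-14:v+14,u-10:u+10],None,fx=4,fy=4,interpolation=2).max(2); p=np.argwhere(b<60)[:,::-1]; q=(p+.5)/4-.5+[u-10,v-14]; print("dark",len(p),q.mean(0),q.min(0),q.max(0))
```

```text
t 25.98 pos [ 0.5481 -0.0392  0.3006] cmd [ 0.5484 -0.0393  0.2998] rotdev [ 0.0002 -0.0021 -0.    ] F [-0.3  0.5 -1.7] M [0.02 0.02 0.05] open 0.502 ff 0.0
[ 2.000e-04  9.890e-02  1.000e-04 -8.349e-01 -5.500e-03  2.096e-01]
[ 2.000e-04  9.890e-02  1.000e-04 -6.173e-01 -5.300e-03  6.440e-02]
[[272.1 120.4]]
[[250.5 219. ]]
dark 2546 [245.97643362 218.0421249 ] [239.625 208.625] [253.625 226.875]
```

Emit:
send_rows(
  moves="0 0 0 -0.3 -0.005 0 0;0 0.03 0 -0.6 -0.005 0 0;0 0.06 0 -0.8 -0.005 0.05 0;0 0.099 0 -0.835 -0.005 0.1 0;0 0.099 0 -0.835 -0.005 0.21 0;0 0.099 0 -0.835 -0.005 0.21 -0.2;0 0.099 0 -0.835 -0.005 0.21 -0.2;0 0.099 0 -0.835 -0.005 0.21 -0.2",
)

```text
time: 27.08
eef_pos: [0.7132, -0.0641, 0.261]
tcp_rot: [0.069, 0.95, 0.022, -0.303]
contact_force: [0.3, 0.1, 0.2]
opening: 0.402
finger_force: 0.0
```

Run:
```python
from h import *
apply([0,.099,0,-.835,-.005,.21]);stat()
r=down(np.pi/2+YAW,.62); g=grip(.615)+r.apply([0,-.0012,0]); print(row(g,r))
a=[shot(n)["image"] for n in("scene","top")]
im=np.hstack([cv2.resize(a[0][185:285,205:305],(500,500),interpolation=2),cv2.resize(a[1][90:180,235:289],(300,500),interpolation=2)])
cv2.imwrite("pics/g5.png",im[...,::-1])
```

```text
t 27.07 pos [ 0.7132 -0.0641  0.261 ] cmd [ 0.7136 -0.0643  0.258 ] rotdev [ 0.0003 -0.004   0.    ] F [0.3 0.1 0.2] M [-0.05 -0.24 -0.02] open 0.402 ff 0.0
[ 1.000e-04 -1.000e-04  1.000e-04  1.000e-04 -8.000e-04  3.747e-01]
```

View pics/g5.png

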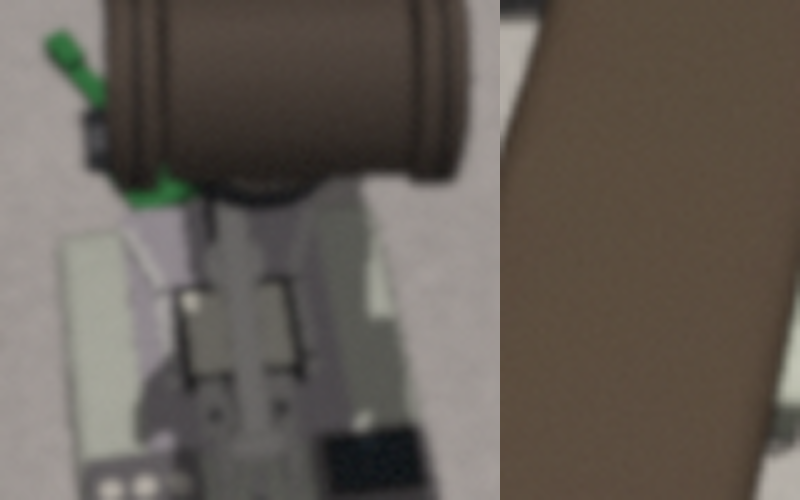

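The tile is still home, with its rear edge on the stop at about (240,375), and the clamp is still up in shadow. Moving in along the tool axis and gripping.

Emit:
send_rows(
  moves="0 0 0 0 0 0.15 -0.2;0 0 0 0 0 0.3 -0.2;0 0 0 0 0 0.375 -0.2;0 0 0 0 0 0.375 -0.3;0 0 0 0 0 0.375 -0.5;0 0 0 0 0 0.375 -0.66;0 0 0 0 0 0.375 -1;0 0 0 0 0 0.375 -1;0 0 0 0 0 0.375 -1",
  newtons=35,
)

```text
time: 28.3
eef_pos: [0.6708, -0.0578, 0.1985]
tcp_rot: [0.069, 0.95, 0.023, -0.303]
contact_force: [2.3, 1.0, 4.3]
opening: 0.154
finger_force: 35.7
```

Run:
```python
from h import *
apply([0,0,0,0,0,.375]);stat()
yo=-.0012
for th in [.58,.54,.5,.46,.42,.38,.34,.3,.26,.22,.18,.14,.11,.09,.075,.0625]:
    r=down(np.pi/2+YAW,th); print(th,row(grip(th)+r.apply([0,yo,0]),r))
```

```text
t 28.3 pos [ 0.6708 -0.0578  0.1985] cmd [ 0.6705 -0.058   0.197 ] rotdev [-0.0001 -0.0026 -0.0002] F [2.3 1.  4.3] M [ 0.08 -0.43 -0.1 ] open 0.154 ff 35.7
0.58 [ 0.0001 -0.0064  0.0001  0.0027 -0.0008  0.0218]
0.54 [ 0.0001 -0.0128  0.0001  0.0048 -0.0008  0.0471]
0.5 [ 0.0001 -0.0192  0.0001  0.0058 -0.0008  0.0725]
0.46 [ 0.0001 -0.0255  0.0001  0.0058 -0.0009  0.0979]
0.42 [ 1.000e-04 -3.190e-02  1.000e-04  4.800e-03 -9.000e-04  1.232e-01]
0.38 [ 1.000e-04 -3.830e-02  1.000e-04  2.700e-03 -9.000e-04  1.485e-01]
0.34 [ 1.000e-04 -4.460e-02  1.000e-04 -3.000e-04 -9.000e-04  1.738e-01]
0.3 [ 1.000e-04 -5.100e-02  1.000e-04 -4.300e-03 -9.000e-04  1.988e-01]
0.26 [ 1.000e-04 -5.740e-02  1.000e-04 -9.400e-03 -1.000e-03  2.237e-01]
0.22 [ 1.000e-04 -6.370e-02  1.000e-04 -1.540e-02 -1.000e-03  2.484e-01]
0.18 [ 1.000e-04 -7.010e-02  1.000e-04 -2.240e-02 -1.000e-03  2.728e-01]
0.14 [ 1.000e-04 -7.650e-02  1.000e-04 -3.040e-02 -1.000e-03  2.969e-01]
0.11 [ 1.000e-04 -8.120e-02  1.000e-04 -3.700e-02 -1.100e-03  3.148e-01]
0.09 [ 2.000e-04 -8.440e-02  1.000e-04 -4.180e-02 -1.100e-03  3.266e-01]
0.075 [ 2.000e-04 -8.680e-02  1.000e-04 -4.540e-02 -1.100e-03  3.354e-01]
0.0625 [ 2.000e-04 -8.880e-02  1.000e-04 -4.860e-02 -1.100e-03  3.426e-01]
```

Emit:
send_rows(
  moves="0 -0.006 0 0.003 0 0.022 -1;0 -0.013 0 0.005 0 0.047 -1;0 -0.019 0 0.006 0 0.073 -1;0 -0.026 0 0.006 0 0.098 -1;0 -0.032 0 0.005 0 0.123 -1;0 -0.038 0 0.003 0 0.149 -1;0 -0.045 0 0 0 0.174 -1;0 -0.051 0 -0.004 0 0.199 -1;0 -0.057 0 -0.009 0 0.224 -1;0 -0.064 0 -0.015 0 0.248 -1;0 -0.07 0 -0.022 0 0.273 -1;0 -0.07 0 -0.022 0 0.273 -1",
)

```text
time: 29.8
eef_pos: [0.6421, -0.0536, 0.1493]
tcp_rot: [0.072, 0.993, 0.007, -0.089]
contact_force: [3.8, 1.1, -1.8]
opening: 0.155
finger_force: 34.7
```

Run:
```python
from h import *
apply([0,-.07,0,-.022,0,.273]);stat()
yo=-.0012
for th in [.16,.14,.12,.1,.09,.08,.07,.0625,.055]:
    r=down(np.pi/2+YAW,th); print(th,row(grip(th)+r.apply([0,yo,0]),r))
```

```text
t 29.8 pos [ 0.6421 -0.0536  0.1493] cmd [ 0.6426 -0.0538  0.15  ] rotdev [-0.0002 -0.0013  0.0001] F [ 3.8  1.1 -1.8] M [-0.01 -0.95 -0.08] open 0.155 ff 34.7
0.16 [ 0.0002 -0.0033  0.0001  0.0012 -0.001   0.0126]
0.14 [ 0.0002 -0.0065  0.0001  0.0026 -0.001   0.0252]
0.12 [ 0.0002 -0.0096  0.0001  0.0037 -0.0011  0.0379]
0.1 [ 0.0002 -0.0128  0.0001  0.0046 -0.0011  0.0505]
0.09 [ 0.0002 -0.0144  0.0001  0.0049 -0.0011  0.0569]
0.08 [ 0.0002 -0.016   0.0001  0.0052 -0.0011  0.0632]
0.07 [ 0.0002 -0.0176  0.0001  0.0054 -0.0011  0.0696]
0.0625 [ 0.0002 -0.0188  0.0001  0.0056 -0.0011  0.0743]
0.055 [ 0.0002 -0.02    0.0001  0.0057 -0.0011  0.0791]
```

Emit:
send_rows(
  moves="0 -0.003 0 0.001 0 0.013 -1;0 -0.0065 0 0.003 0 0.025 -1;0 -0.0096 0 0.004 0 0.038 -1;0 -0.013 0 0.005 0 0.05 -1;0 -0.013 0 0.005 0 0.05 -1",
)

```text
time: 30.42
eef_pos: [0.6395, -0.0532, 0.1398]
tcp_rot: [0.072, 0.996, 0.004, -0.048]
contact_force: [6.3, 1.4, -6.6]
opening: 0.155
finger_force: 34.2
```

Emit:
send_rows(
  moves="0 -0.001 0 0 0 0.004 -1;0 -0.002 0 0 0 0.008 -1;0 -0.003 0 0.001 0 0.012 -1;0 -0.003 0 0.001 0 0.012 -1",
)

```text
time: 30.92
eef_pos: [0.639, -0.0532, 0.1375]
tcp_rot: [0.072, 0.997, 0.004, -0.039]
contact_force: [6.4, 1.1, -6.0]
opening: 0.158
finger_force: 34.2
```

Emit:
send_rows(
  moves="0 -0.001 0 0 0 0.003 -1;0 -0.001 0 0 0 0.005 -1;0 -0.001 0 0 0 0.005 -1",
)

```text
time: 31.3
eef_pos: [0.6388, -0.0531, 0.1366]
tcp_rot: [0.072, 0.997, 0.003, -0.036]
contact_force: [4.9, 0.6, -5.6]
opening: 0.154
finger_force: 34.3
```

Run:
```python
from h import *
apply([0,-.013,0,.005,0,.05]);apply([0,-.003,0,.001,0,.012]);apply([0,-.001,0,0,0,.005]);stat()
for th in [.0625,.055]:
    r=down(np.pi/2+YAW,th); print(th,grip(th)[2],row(grip(th)+r.apply([0,-.0012,0]),r))
```

```text
t 31.3 pos [ 0.6388 -0.0531  0.1366] cmd [ 0.6393 -0.0533  0.137 ] rotdev [-0.0002 -0.0006  0.    ] F [ 4.9  0.6 -5.6] M [ 0.06 -0.89 -0.07] open 0.154 ff 34.3
0.0625 0.1356042962775851 [ 0.0002 -0.0018  0.0001  0.0018 -0.0011  0.0072]
0.055 0.13467064338860463 [ 0.0002 -0.003   0.0001  0.0024 -0.0011  0.0119]
```

Emit:
send_rows(
  moves="0 -0.001 0 0 0 0.003 -1;0 -0.001 0 0.001 0 0.003 -1;0 -0.001 0 0.001 0 0.003 -1",
)

```text
time: 31.68
eef_pos: [0.6387, -0.0532, 0.1361]
tcp_rot: [0.072, 0.997, 0.003, -0.033]
contact_force: [5.6, 0.3, -6.7]
opening: 0.157
finger_force: 34.2
```

Emit:
send_rows(
  moves="0 -0.001 0 0.001 0 0.003 -1;0 -0.001 0 0.001 0 0.003 -1;0 -0.001 0 0.001 0 0.003 -1",
)

```text
time: 32.05
eef_pos: [0.6386, -0.0531, 0.1356]
tcp_rot: [0.072, 0.997, 0.003, -0.03]
contact_force: [7.0, 0.8, -7.0]
opening: 0.154
finger_force: 34.2
```

Emit:
send_rows(
  moves="0 0 0 0.001 0 0.003 -1;0 0 0 0.001 0 0.003 -1;0 0 0 0.001 0 0.003 -1",
)

```text
time: 32.42
eef_pos: [0.6386, -0.0531, 0.1356]
tcp_rot: [0.072, 0.997, 0.003, -0.03]
contact_force: [6.6, 0.2, -5.6]
opening: 0.158
finger_force: 34.4
```

Run:
```python
from h import *
apply([0,-.001,0,.001,0,.003]);apply([0,-.001,0,.001,0,.003]);apply([0,0,0,.001,0,.003]);stat()
```

```text
t 32.42 pos [ 0.6386 -0.0531  0.1356] cmd [ 0.6386 -0.0532  0.1353] rotdev [-0.0002 -0.0018  0.0001] F [ 6.6  0.2 -5.6] M [ 0.03 -0.87  0.01] open 0.158 ff 34.4
```

Emit:
send_rows(
  moves="0 0 0 0 0 0.004 -1;0 0 0 0 0 0.004 -1;0 0 0 0 0 0.004 -1",
)

```text
time: 32.8
eef_pos: [0.6386, -0.0531, 0.1355]
tcp_rot: [0.072, 0.997, 0.003, -0.03]
contact_force: [4.8, 0.3, -2.0]
opening: 0.157
finger_force: 34.8
```

Emit:
send_rows(
  moves="0 0 0 0 0 0.004 -1;0 0 0 0 0 0.004 -1;0 0 0 0 0 0.004 -1",
)

```text
time: 33.17
eef_pos: [0.6386, -0.0531, 0.1354]
tcp_rot: [0.072, 0.997, 0.003, -0.03]
contact_force: [2.7, 1.7, 5.0]
opening: 0.158
finger_force: 35.6
```

Run:
```python
from h import *
apply([0,0,0,0,0,.008]);stat()
```

```text
t 33.17 pos [ 0.6386 -0.0531  0.1354] cmd [ 0.6385 -0.0532  0.1337] rotdev [-0.     -0.0014 -0.0001] F [2.7 1.7 5. ] M [ 0.22 -0.21 -0.03] open 0.158 ff 35.6
```

The foot is resting on the tile: z is constant and Fz has reversed. I'll relieve the push, open and withdraw.

Emit:
send_rows(
  moves="0 0 0 0 0 -0.003 -1;0 0 0 0 0 -0.003 -1;0 0 0 0 0 -0.003 -0.7;0 0 0 0 0 -0.003 -0.5;0 0 0 0 0 -0.003 -0.2;0 0 0 0 0 -0.003 0;0 0 0 0 0 -0.003 0",
)

```text
time: 34.05
eef_pos: [0.6377, -0.0531, 0.134]
tcp_rot: [0.072, 0.997, 0.003, -0.031]
contact_force: [0.4, -0.1, 0.8]
opening: 0.504
finger_force: 0.0
```

Emit:
send_rows(
  moves="0 0 0 0 0 -0.1 0;0 0 0 0 0 -0.3 0;0 0 0 0 0 -0.6 0;0 0 0 0.3 0.3 -0.8 0;0 0 0 0.6 0.8 -0.8 0;0 0 0 0.8 1 -0.8 0;0 0 0 0.8 1 -0.8 0;0 0 0 0.8 1 -0.8 0;0 0 0 0.8 1 -0.8 0",
)

```text
time: 35.17
eef_pos: [0.5187, 0.1667, 0.3058]
tcp_rot: [0.071, 0.997, 0.003, -0.029]
contact_force: [-0.3, -0.1, -0.6]
opening: 0.499
finger_force: 0.0
```

Run:
```python
from h import *
s=ctrl.get_state();print(s["time"],s["eef_pos"].round(3),s["contact_force"].round(1))
a=[shot(n)["image"] for n in("scene","top")]
im=np.hstack([cv2.resize(a[0][195:305,170:280+20],(460,390),interpolation=2),cv2.resize(a[1][85:215,228:328],(300,390),interpolation=2)])
cv2.imwrite("pics/g6.png",im[...,::-1])
```

```text
35.175 [0.519 0.167 0.306] [-0.3 -0.1 -0.6]
```

View pics/g6.png

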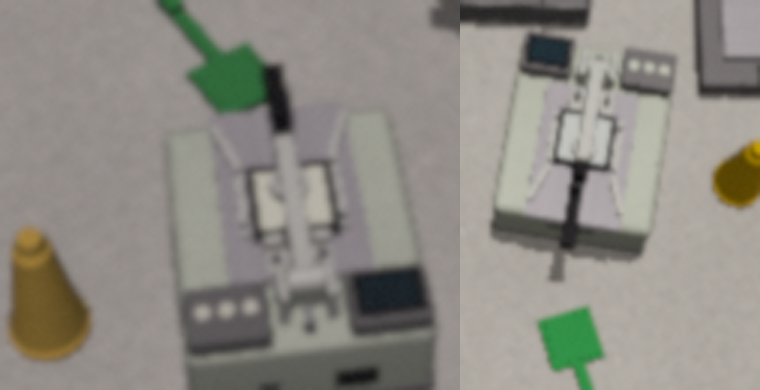

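The picture shows the tile square between the guides and against the stop, at (290,200) in the scene half. The clamp is down on it, the handle points out of the mouth to (568,240) in the top half, and the arm is clear. Handing in.

```bash
python3 -c "
from plant import ctrl
print(ctrl.sign_off())"
```

```text
the job is handed in; nothing more can be done
None
```

I handed the job in at about 35 s of the 69 s allowed: the white tile is home against the end stop, the clamp was eased down until its foot rested on the tile and then released, and nothing else was moved.

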